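Lever open the green-lidded pigment tin with the horn scraper

TASK

Take the long horn scraper from its rest, slip its thin blade under the front lip of the pigment tin with the green lid and lever that lid up until it stands at least 45 degrees open. Do it with the blade: the gripper's fingers must not touch the green-lidded tin, and the tin with the yellow lid stays shut. Then lay the scraper back the way it lay, level across the two bars of its rest, and let go.

Things in the scene. Friction and masses are not known exactly. Their poses are not given: they have to be found in the camera images.
- green_tin: Metal tin with green lid, fixed, 90 deep (x) by 110 wide (y) by 60 high shut. Origin: centre of underside, on the bench. Front is its -x side, roughly facing the robot. Hinge line along y at x=+45, z=56. Lid: flat plate 4 thick, underside at z=56 when shut.
- green_lid (a joint): Angle of the green lid about its hinge, rad: 0 shut, growing as the front lip rises, up to 1.9. A stiff hinge: the lid stays where it is left; lifting it at the lip takes about 1 to 2 N.
- green_lip (a point): Middle of the lower front edge of the green lid's lip, 114 mm from the hinge line; moves with the lid. The lip, 70 wide, 4 thick, stands out 24 mm beyond the tin's front wall (tin x = -45 to -69), its underside 56 mm above the bench when shut, with nothing below it.
- yellow_lid (a joint): Angle of the lid of the other tin, the same in shape and size but with a yellow lid, rad: 0 shut. To be left shut.
- scraper: Long scraper, loose, 60-130 g: black handle 110 long (x), 22 wide (y), 20 thick (z), flat amber blade 28 wide, 3 thick in its mid-plane. Origin: handle centre, near balance. Handle x = -55..+55, blade's square tip at x = +130. Starts level on its rest, blade away from the robot. The stubby brown-handled scrapers on the bench are not wanted.
- rest: Scraper rest, fixed: wooden base 120 (x) by 80 (y) by 8 high, two pale cross bars 10 thick, 70 wide along y, at x = -45 and +45, flat tops 35 mm above the bench, 80 mm clear between for the fingers. Origin: centre of underside, on the bench. A scraper lying on it has its origin 45 mm above this.
Not all that is in view belongs to the job. Leave any brown or purple look-alike of the part that bears yellow_lid alone.

How it is judged:
By the outcome, as a careful person would: the job done as asked, in the order asked, and still so for the second after the job is handed in, with the robot touching nothing.
It also fails if it takes over 54 s, if anything falls off the work surface, if the arm or the gripper's body presses on something with over 40 N, if the wrist force passes 120 N, or if a joint passes its speed limit or range.

ROBOT

A 7-joint arm with a two-finger parallel gripper is mounted at the origin on the work surface. World frame = base frame: x ahead of the robot, y to its left, z up, the work surface at z = 0. Lengths are in m, angles in rad, forces in N, time in s.
With the tool pointing down it reaches from about 0.375 to 0.925 m from the base axis. Payload 3.1 kg.
Tool frame: the origin (TCP) lies between the finger pads; the fingertips stand 19 mm ahead of it and the grasp point (between the pads) is the TCP; z points along the fingers, y is the line along which they close (so a half turn about z gives the same grasp; the last joint's range is limited). The gripper opens to 85 mm and grips with 20 to 120 N. Pads are 22 mm wide; open, the fingers measure 114 mm over their backs; the gripper's body (76 mm by 85 mm) begins 54 mm behind the grasp point. The pads swing forward as they close: fully open they stand 13 mm farther back than shut.
Start: joints at [1.176, 0.383, 0.044, 1.598, -0.018, 1.161, -0.05], TCP at [0.19, -0.622, 0.25] pointing down, gripper open.
Joint ranges: [-2.61, 2.61], [-0.41, 2.15], [-1.48, 1.57], [0, 2.5], [-1.57, 4.71], [0.05, 1.97], [-2.85, 2.85]. Speed limits (rad/s): [2.79, 2.79, 3.14, 3.14, 3.14, 3.14, 3.14].

INTERFACE

Orientations are given as a unit quaternion [x, y, z, w].
In Python, from bench import move_ptp, movel, move_j, move_gripper, pause, inverse_kinematics, read_camera, camera_params, MotionError, sign_off, look_for, tip_of, read_time_s, read_qpos, read_joint_vel, read_effort, read_eef_pos, read_tcp_rot, read_ft_force, read_ft_torque, read_finger_gap, read_grasp_force gives the robot as it stands. Calls block until the motion is done:
- move_ptp(position, orientation): joint-space move of the TCP to a pose.
- movel(position, orientation=None, speed=0.15): straight line of the TCP; orientation=None keeps the orientation; speed is the mean speed in m/s.
- move_j(angles): joint-space move.
- move_gripper(opening, effort=None): finger opening in m; effort is the grip in N (None keeps the last); returns when the fingers have stopped.
- pause(seconds).
- inverse_kinematics(position, orientation): joint angles nearest the present ones, or None.
- read_camera(name): name is "scene" or "top"; returns the picture (400x640x3 uint8, red, green, blue); there is no depth.
- camera_params(name): a dict with "K" (3x3 intrinsics, pixels), "camera_from_world" (4x4, takes a point from world to camera coordinates). Camera axes: x right, y down, z forward; pixel columns grow to the right and rows downward; lengths in m; the calibration is good to about 2 mm. A picture is of the moment at which its call begins. camera_params takes no time and is no camera call.
A pose or a line that the arm cannot do raises MotionError and nothing moves.
- sign_off(): hands the job in; it is judged then, once.
Trained networks look in the newest picture that a camera, given by its name, has taken for a name from the list of things; names that differ only in an ending like _2 or _b are one class to them, and where a whole thing is asked for, a point or a joint stands for the part that bears it (a point fixed in the world has none). Each returns a list of dicts, best first, with "confidence" (0 to 1); they miss things now and then, are a little off and sometimes report something else, mostly with a low value. They report only what shows in the picture. A call takes as long as a camera call. They do not tell look-alikes from the thing itself.
- look_for(camera, name): "at" ([column, row] in pixels, amid what is visible of it).
- tip_of(camera, name): "at" ([column, row] in pixels: a listed point, or the origin of a listed thing).
Readings, each from a call of its own:
- read_time_s(): time.
- read_qpos(): joint angles.
- read_joint_vel(): joint speeds.
- read_effort(): joint torques, N m.
- read_eef_pos(): TCP position.
- read_tcp_rot(): TCP orientation.
- read_ft_force(): force on the tool from outside, world axes, zero at the start.
- read_ft_torque(): the same for the moment, N m.
- read_finger_gap(): finger opening in m.
- read_grasp_force(): force on a finger pad.
Only numpy, scipy, OpenCV 4.12 (cv2) and the standard library are available. Lean on these libraries where they do the work, as an engineer would, in place of code of your own. Each camera call takes 0.05 s, during which the arm holds its last target. There are 200 camera calls.

## Working session

There is one attempt and no reset: what is moved stays moved. The work goes in short steps, each a Python script; the robot and the scene stay as the last script left them, time stands still between calls to the robot, and variables do not carry over. Pictures are saved under pics/ and viewed, at most 10 in all, crops included, and the job is handed in when it is done.

```bash
mkdir -p pics; ls; python3 - <<'E'
from bench import *
import cv2
for c in ("scene","top"):
    im=read_camera(c); cv2.imwrite(f"pics/{c}0.png",im[:,:,::-1])
    p=camera_params(c); print(c,p["K"],p["camera_from_world"])
    for n in ("green_tin","green_lip","yellow_lid","scraper","rest"):
        print(n,"look",look_for(c,n)[:4]); 
        if n!="yellow_lid": print("   tip",tip_of(c,n)[:4])
print(read_time_s(),read_tcp_rot(),read_finger_gap())
E
```

```text
pics
scene [[409.42327311   0.         319.58669003]
 [  0.         409.42327311 205.29908685]
 [  0.           0.           1.        ]] [[-0.29537523  0.95526756  0.0147431   0.07401719]
 [ 0.79982751  0.25569316 -0.54304416 -0.40073788]
 [-0.52252218 -0.14860986 -0.8395747   1.31114881]
 [ 0.          0.          0.          1.        ]]
green_tin look [{'at': [270.6, 262.0], 'confidence': 0.62}]
   tip [{'at': [271.1, 270.9], 'confidence': 0.94}]
green_lip look [{'at': [266.7, 256.8], 'confidence': 0.91}]
   tip [{'at': [274.7, 235.4], 'confidence': 0.89}]
yellow_lid look [{'at': [365.8, 164.0], 'confidence': 0.72}, {'at': [367.2, 300.5], 'confidence': 0.69}, {'at': [474.8, 221.8], 'confidence': 0.69}, {'at': [383.6, 227.3], 'confidence': 0.57}]
scraper look [{'at': [200.0, 180.0], 'confidence': 0.68}]
   tip [{'at': [203.6, 167.0], 'confidence': 0.63}]
rest look [{'at': [218.2, 174.3], 'confidence': 0.84}]
   tip [{'at': [212.5, 177.1], 'confidence': 0.85}]
top [[469.64845272   0.         318.96322627]
 [  0.         469.64845272 201.94719925]
 [  0.           0.           1.   
[... 276 characters left out ...]
tip [{'at': [348.6, 148.0], 'confidence': 0.75}]
green_lip look [{'at': [348.5, 147.3], 'confidence': 0.81}]
   tip [{'at': [350.5, 172.7], 'confidence': 0.8}, {'at': [448.2, 223.6], 'confidence': 0.22}]
yellow_lid look [{'at': [261.1, 133.3], 'confidence': 0.9}, {'at': [177.1, 229.9], 'confidence': 0.9}, {'at': [216.7, 299.4], 'confidence': 0.79}, {'at': [294.9, 275.1], 'confidence': 0.79}]
scraper look [{'at': [445.4, 206.4], 'confidence': 0.9}]
   tip [{'at': [448.7, 224.7], 'confidence': 0.95}]
rest look [{'at': [429.7, 226.9], 'confidence': 0.76}]
   tip [{'at': [435.1, 227.8], 'confidence': 0.88}]
1.0 [ 9.89002381e-01  1.47899597e-01  1.11796086e-05 -1.23825549e-05] 0.08513752528719894
```

View pics/scene0.png

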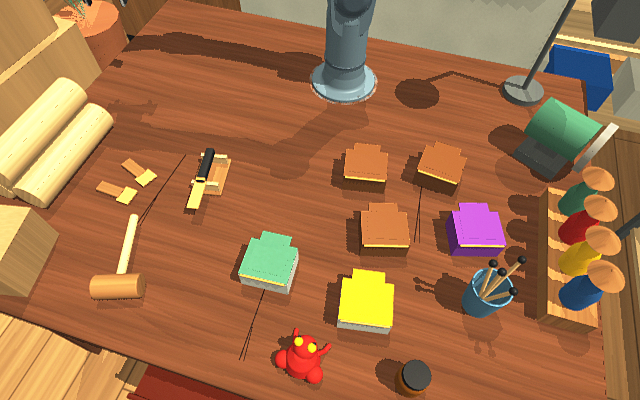

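View pics/top0.png

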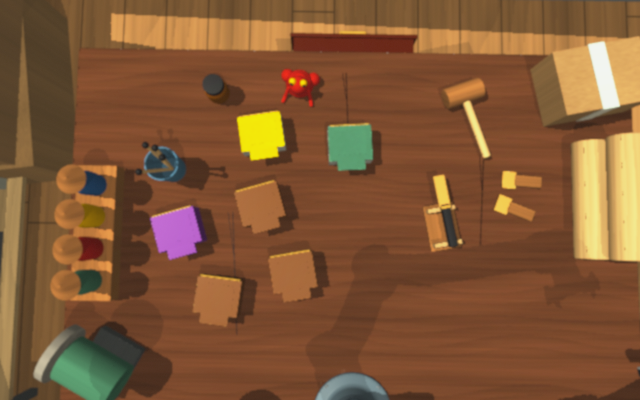

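The long black-handled scraper is on its rest at top (445,212) and scene (201,178). Things it could be confused with:
- **Stubby brown scrapers:** top (520,180) and (515,208).
- **Mallet:** top (475,115).

The green-lidded tin is at top (350,147), with its lip towards the robot at (350,172). Its look-alikes are yellow (262,135), purple (178,232) and brown (262,206), (293,275) and (218,299). I'll check the choice in a close crop and measure by colour.

```bash
cat > h.py <<'E'
import numpy as np, cv2
from bench import *
from scipy.spatial.transform import Rotation as R
P={c:camera_params(c) for c in ("scene","top")}
def unproj(c,uv,z):
    K,T=np.array(P[c]["K"]),np.array(P[c]["camera_from_world"]); uv=np.atleast_2d(uv).astype(float)
    d=np.c_[uv,np.ones(len(uv))]@np.linalg.inv(K).T@T[:3,:3]
    o=-T[:3,:3].T@T[:3,3]
    return o+d*((z-o[2])/d[:,2])[:,None]
def proj(c,X):
    K,T=np.array(P[c]["K"]),np.array(P[c]["camera_from_world"]); q=(np.atleast_2d(X)@T[:3,:3].T+T[:3,3])@K.T
    return q[:,:2]/q[:,2:]
E
python3 - <<'E'
from h import *
tiles=[]
for c,b in (("top",(320,110,150,150)),("scene",(170,130,150,170))):
    im=cv2.imread(f"pics/{c}0.png"); x,y,w,h=b
    tiles.append(cv2.resize(im[y:y+150,x:x+w] if c=="top" else im[y:y+h,x:x+w],(400,400 if c=="top" else 453),interpolation=cv2.INTER_CUBIC)[:400])
    hsv=cv2.cvtColor(im,cv2.COLOR_BGR2HSV)
    g=cv2.inRange(hsv,(65,70,70),(90,255,255))
    n,l,s,ce=cv2.connectedComponentsWithStats(g)
    t=(348,147) if c=="top" else (268,255)
    m=(l==l[t[1],t[0]]); v,u=np.nonzero(m)
    W=unproj(c,np.c_[u,v],.06)[:,:2]
    cnt=W.astype(np.float32); print(c,"green n",m.sum(),"mean",W.mean(0),"rect",cv2.minAreaRect(cnt))
    # template fit
    from scipy.optimize import minimize
    cont=max(cv2.findContours(m.astype(np.uint8),cv2.RETR_EXTERNAL,cv2.CHAIN_APPROX_NONE)[0],key=len)[:,0]
    poly=np.array([[45,55],[-45,55],[-45,35],[-69,35],[-69,-35],[-45,-35],[-45,-55],[45,-55]])/1000
    def mask(p):
        X=poly@R.from_euler('z',p[2]).as_matrix()[:2,:2].T+p[:2]
        q=proj(c,np.c_[X,np.full(len(X),.06)])
        k=np.zeros(m.shape,np.uint8); cv2.fillPoly(k,[np.round(q*256).astype(np.int32)],255,cv2.LINE_AA,8); return k/255.
    f=lambda p:np.abs(mask(p)-m).sum()
    best=min((minimize(f,[*W.mean(0),a],method="Nelder-Mead",options=dict(initial_simplex=[[*W.mean(0),a],[W.mean(0)[0]+.01,W.mean(0)[1],a],[W.mean(0)[0],W.mean(0)[1]+.01,a],[*W.mean(0),a+.15]])) for a in (-.3,-.1,.1,.3)),key=lambda r:r.fun)
    print("tin fit",best.x,best.fun)
    # scraper
    dark=((hsv[:,:,2]<45)).astype(np.uint8); 
    box=np.zeros_like(dark); 
    if c=="top": box[195:255,425:465]=1
    else: box[145:190,190:225]=1
    n,l,s,ce=cv2.connectedComponentsWithStats(dark*box); k=1+np.argmax(s[1:,4]); v,u=np.nonzero(l==k)
    W=unproj(c,np.c_[u,v],.052)[:,:2]; print("handle",s[k],W.mean(0),cv2.minAreaRect(W.astype(np.float32)))
    am=cv2.inRange(hsv,(20,130,140),(32,255,255))*box if 0 else cv2.inRange(hsv,(20,130,140),(32,255,255))
    bx=np.zeros_like(am); 
    if c=="top": bx[165:215,425:460]=1
    else: bx[172:215,180:210]=1
    n,l,s,ce=cv2.connectedComponentsWithStats(am*bx); k=1+np.argmax(s[1:,4]); v,u=np.nonzero(l==k)
    W=unproj(c,np.c_[u,v],.0465)[:,:2]; print("blade",s[k],W.mean(0),cv2.minAreaRect(W.astype(np.float32)))
cv2.imwrite("pics/crop.png",np.hstack(tiles))
E
```

```text
top green n 1636 mean [0.67488375 0.01415567] rect ((0.6712543964385986, 0.013867668807506561), (0.10891342163085938, 0.1077674999833107), 3.7169549465179443)
tin fit [0.68526455 0.01552074 0.08378071] 226.09803921568627Traceback (most recent call last):
  File "<stdin>", line 29, in <module>
    return _wrapfunc(a, 'argmax', axis=axis, out=out, **kwds)
    return bound(*args, **kwds)
ValueError: attempt to get argmax of an empty sequence
```

```bash
cat > m.py <<'E'
from h import *
from scipy.optimize import minimize
TIN=np.array([[45,55],[-45,55],[-45,35],[-69,35],[-69,-35],[-45,-35],[-45,-55],[45,-55]])/1000
HAN=np.array([[55,11],[-55,11],[-55,-11],[55,-11]])/1000
BLA=np.array([[130,14],[60,14],[60,-14],[130,-14]])/1000
def fit(c,m,poly,z,p0):
    def mask(p):
        X=poly@R.from_euler('z',p[2]).as_matrix()[:2,:2].T+p[:2]
        k=np.zeros(m.shape,np.uint8); cv2.fillPoly(k,[np.round(proj(c,np.c_[X,np.full(len(X),z)])*256).astype(np.int32)],255,cv2.LINE_AA,8); return k/255.
    f=lambda p:np.abs(mask(p)-m).sum()
    S=np.array(p0)+np.r_[np.zeros((1,3)),np.diag([.01,.01,.1])]
    r=[minimize(f,p0,method="Nelder-Mead",options=dict(initial_simplex=S+[0,0,d])) for d in (-.1,-.05,0)]
    r=min(r,key=lambda q:q.fun); return r.x,r.fun,m.sum()
E
python3 - <<'E'
from m import *
tiles=[]
for c,(x,y) in (("top",(325,110)),("scene",(170,140))):
    im=cv2.imread(f"pics/{c}0.png")
    tiles.append(cv2.resize(im[y:y+150,x:x+150],(400,400),interpolation=cv2.INTER_CUBIC))
    hsv=cv2.cvtColor(im,cv2.COLOR_BGR2HSV)
    print(c, "dark sample", hsv[212 if c=="top" else 165, 449 if c=="top" else 205], "green", hsv[135,335] if c=="top" else hsv[255,268], "blade",hsv[188,441] if c=="top" else hsv[195,196])
    g=cv2.inRange(hsv,(55,50,50),(95,255,255)); n,l,s,_=cv2.connectedComponentsWithStats(g)
    m=(l==l[147,348]) if c=="top" else (l==l[255,268])
    print("tin",fit(c,m.astype(float),TIN,.06,[.685,.0155,.08]))
    box=np.zeros(g.shape,np.uint8)
    if c=="top": box[200:252,440:465]=1
    else: box[145:188,195:220]=1
    d=cv2.inRange(hsv,(0,0,0),(179,255,75))*box; n,l,s,_=cv2.connectedComponentsWithStats(d); k=1+np.argmax(s[1:,4])
    W=unproj(c,np.argwhere(l==k)[:,::-1],.055)[:,:2]; print("handle",s[k],W.mean(0),cv2.minAreaRect(W.astype(np.float32)))
    print("tip scraper", unproj(c,tip_of(c,"scraper")[0]["at"],.045)[0] , "rest",unproj(c,tip_of(c,"rest")[0]["at"],0)[0])
    print(fit(c,(l==k).astype(float),HAN,.055,[*W.mean(0),.15]))
    a=cv2.inRange(hsv,(18,120,120),(34,255,255)); box[:]=0
    if c=="top": box[165:206,425:455]=1
    else: box[179:215,180:210]=1
    n,l,s,_=cv2.connectedComponentsWithStats(a*box); k=1+np.argmax(s[1:,4])
    W=unproj(c,np.argwhere(l==k)[:,::-1],.0465)[:,:2]; print("blade",s[k],W.mean(0),cv2.minAreaRect(W.astype(np.float32)))
cv2.imwrite("pics/crop.png",np.hstack(tiles))
E
```

```text
top dark sample [15 20 52] green [ 69 104 159] blade [ 23 165 243]
tin (array([0.68251726, 0.01467631, 0.08327929]), np.float64(126.61568627450981), np.float64(1744.0))
handle [442 209  15  38 321] [ 0.47270611 -0.23811561] ((0.4718017578125, -0.23840361833572388), (0.09506236761808395, 0.02223331667482853), 12.384367942810059)
tip scraper [ 0.47980246 -0.23948754  0.045     ] rest [ 0.47257887 -0.21610843  0.        ]
(array([ 0.47334098, -0.23809258,  0.20495853]), np.float64(126.8078431372549), np.float64(321.0))
blade [433 175  18  31 372] [ 0.56709507 -0.22135222] ((0.5666983127593994, -0.22124874591827393), (0.08077430725097656, 0.031210683286190033), 12.087620735168457)
scene dark sample [24 18 69] green [ 68  99 224] blade [ 29 120 255]
tin (array([0.68636209, 0.01522727, 0.04984347]), np.float64(145.02745098039216), np.float64(2120.0))
handle [197 148  18  32 288] [ 0.47672321 -0.23576254] ((0.4775453209877014, -0.23547717928886414), (0.10061611980199814, 0.025633554905653), 11.289855003356934)
tip scraper [ 0.48522834 -0.24121035  0.045     ] rest [ 0.47991379 -0.22873364  0.        ]
(array([ 0.47653343, -0.23580801,  0.20906662]), np.float64(79.34117647058824), np.float64(288.0))
blade [187 179  23  30 230] [ 0.56655112 -0.22036419] ((0.5646070241928101, -0.22117438912391663), (0.08846690505743027, 0.035670410841703415), 6.226700782775879)
```

View pics/crop.png

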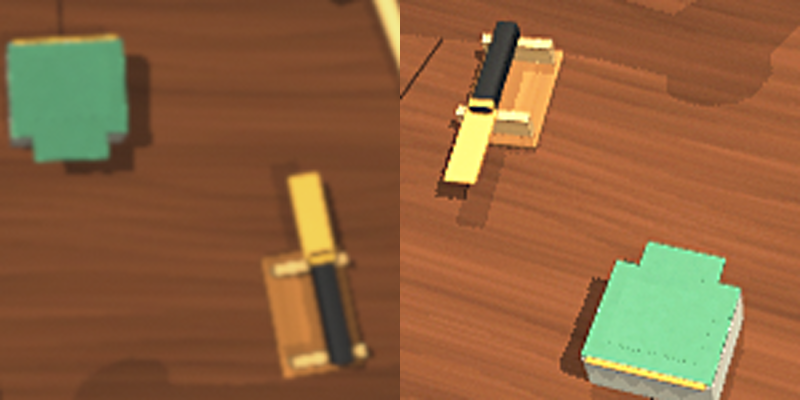

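The crop confirms the choice: the long black-handled scraper with its amber blade is on the rest, and the green lid's lip faces the robot. I take the scraper at about (0.479, -0.239) with yaw 0.21, and the tin at about (0.6845, 0.015) with yaw 0.067. Next I grasp and lift it, then look from above the approach position.

```bash
cat >> h.py <<'E'
SC=np.array([.479,-.239]); SY=.21; TIN0=np.array([.6845,.015]); TY=.067
def q(yaw,pitch=0.,flip=0):  # tool down, tool x along scraper x; pitch = blade tip up
    return (R.from_euler('z',yaw)*R.from_euler('y',-pitch)*R.from_euler('x',np.pi)*R.from_euler('z',np.pi*flip)).as_quat()
def tin(x,z,y=0.):
    return [*(TIN0+R.from_euler('z',TY).as_matrix()[:2,:2]@[x,y]),z]
E
python3 - <<'E'
from h import *
print(read_time_s())
for f in (0,1): print(f,inverse_kinematics([*SC,.15],q(SY,0,f)),inverse_kinematics(tin(-229,.15) if 0 else tin(-.229,.15),q(TY,0,f)))
f=0 if (lambda j:j is not None and abs(j[6])<2.2)(inverse_kinematics([*SC,.15],q(SY))) else 1
open("flip","w").write(str(f))
move_ptp([*SC,.15],q(SY,0,f)); movel([*SC,.045],speed=.12)
print(read_ft_force()); move_gripper(.0,100); print("gap",read_finger_gap(),read_grasp_force(),read_eef_pos(),read_ft_force())
movel([*SC,.16]); print(read_finger_gap(),read_ft_force(),read_ft_torque())
move_ptp(tin(-.229,.15),q(TY,0,f)); print(read_eef_pos(),read_time_s())
for c in ("scene","top"):
    cv2.imwrite(f"pics/{c}1.png",read_camera(c)[:,:,::-1])
a,b=[cv2.imread(f"pics/{c}1.png") for c in ("scene","top")]
cv2.imwrite("pics/v1.png",np.hstack([cv2.resize(a[120:320,150:350],(400,400)),cv2.resize(b[100:300,280:480],(400,400))]))
E
```

```text
1.2
0 [ 0.58316386  0.2975572  -0.22518416  1.95156517  0.08358557  0.90126495
 -1.0451806 ] [ 0.49746002  0.19744367 -0.62765152  2.11360874  0.15089647  0.87308693
 -1.72207003]
1 [ 0.91305482  0.35098903 -0.60882195  1.93624818  0.24810281  0.92853662
  1.96361239] [ 0.71011563  0.24420885 -0.86336279  2.10575784  0.23886299  0.88941988
  1.34726615]
[-1.17955091  0.23807914 -1.01557467]
gap 0.020327218213864774 98.21641802787781 [ 0.47947514 -0.23930178  0.04555863] [-0.55922245 -0.38936201  3.77626328]
0.020263612372231222 [-0.01212662  0.37889084 -0.99525025] [ 0.02435384  0.04754984 -0.04801286]
[ 0.4561606  -0.00169904  0.14965837] 6.4833
```

View pics/v1.png

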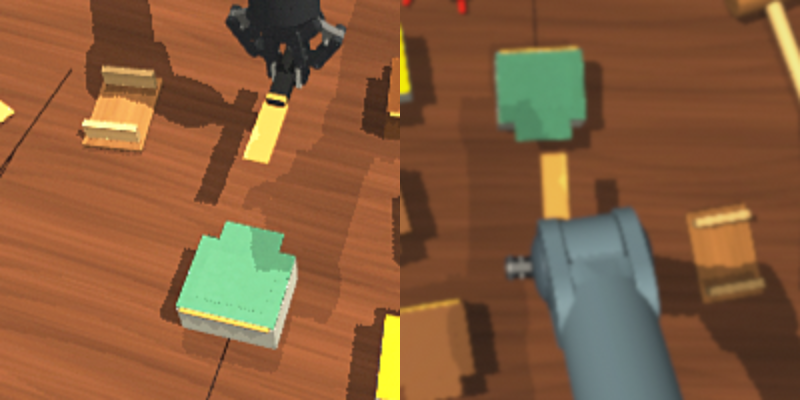

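The picture shows the scraper held with its blade pointing at the lip: blade tip at top (357,176.5) and scene (278.5,200.5), rest now empty. I'll triangulate the tip and lip, then fit the rest for the return.

```bash
python3 - <<'E'
from h import *
from scipy.optimize import least_squares
def tri(a,b):
    r=least_squares(lambda X:np.r_[proj("scene",X)[0]-a,proj("top",X)[0]-b],[.6,0,.1]); return r.x,r.fun.round(1)
print("tip",tri([278.5,200.5],[357,176.5]),"expected",tin(-.099,.15))
print("top@z.15",unproj("top",[357,176.5],.15),"root",unproj("top",[280+158/2,100+218/2],.15))
# lip front corners from picture: top crop (516..571,141) ; scene crop (223,222),(283,236)
print("lip top",unproj("top",[[280+116.5/2,100+140/2],[280+172/2,100+138/2]],.06), "scene",unproj("scene",[[150+224/2,120+223/2],[150+284/2,120+236/2]],.06),"expect",tin(-.069,.06,.035),tin(-.069,.06,-.035))
# rest bar ends top (z=.035): front bar (695,227)-(752,212); rear (706,295)-(764,284)
pts=np.array([[695,227],[752,212],[706,294],[764,284]],float)
W=unproj("top",np.c_[280+(pts[:,0]-400)/2,100+pts[:,1]/2],.035); print("bars",W.round(4))
pts=np.array([[83,126],[137,136],[102,72],[155,78]],float)
W=unproj("scene",np.c_[150+pts[:,0]/2,120+pts[:,1]/2],.035); print("bars",W.round(4))
E
```

```text
tip (array([0.58576033, 0.00627153, 0.14712102]), array([-1.1, -0.1, -1.2,  0.4])) expected [np.float64(0.5857221223890628), np.float64(0.008371961475765827), 0.15]
top@z.15 [[0.58624663 0.00369209 0.15      ]] root [[ 0.51019668 -0.00148537  0.15      ]]
lip top [[ 0.61410186  0.04371669  0.06      ]
 [ 0.61762379 -0.0265885   0.06      ]] scene [[ 0.62432665 -0.02347964  0.06      ]
 [ 0.61944673  0.04752821  0.06      ]] expect [np.float64(0.6133115666312843), np.float64(0.04530192988091557), 0.06] [np.float64(0.6179980585171064), np.float64(-0.024541013884393503), 0.06]
bars [[ 0.5082 -0.188   0.035 ]
 [ 0.5285 -0.2615  0.035 ]
 [ 0.4226 -0.2016  0.035 ]
 [ 0.4363 -0.276   0.035 ]]
bars [[ 0.5349 -0.2532  0.035 ]
 [ 0.5283 -0.1816  0.035 ]
 [ 0.4472 -0.2697  0.035 ]
 [ 0.4351 -0.1987  0.035 ]]
```

The tip is within 2 mm of where I expected, and the lip agrees to a few mm. Next: insert the blade and lever.

```bash
python3 - <<'E'
from h import *
f=int(open("flip").read()); Q=q(TY,0,f)
f0=np.array(read_ft_force())
movel(tin(-.229,.047),Q,speed=.12); movel(tin(-.182,.047),speed=.06)
print("in",read_ft_force()-f0,read_time_s())
r=.097
for t in np.radians([0,4,10,18,26,34,42,50,57,64]):
    movel(tin(.045-r*np.cos(t)-.130,.0545+r*np.sin(t)),speed=.06)
    print(round(np.degrees(t)),(np.array(read_ft_force())-f0).round(2),np.round(read_ft_torque(),2),round(read_finger_gap(),4))
print(read_time_s())
for c in ("scene","top"):
    cv2.imwrite(f"pics/{c}2.png",read_camera(c)[:,:,::-1])
a,b=[cv2.imread(f"pics/{c}2.png") for c in ("scene","top")]
cv2.imwrite("pics/v2.png",np.hstack([cv2.resize(a[120:320,180:380],(400,400)),cv2.resize(b[80:280,250:450],(400,400))]))
E
```

```text
in [-1.32515754  1.30518492  1.13767336] 8.525
0 [-0.43  0.85  0.27] [-0.   -0.02  0.01] 0.0207
4 [-0.59  1.24  0.13] [0.01 0.04 0.02] 0.0208
10 [-1.74  1.06  0.39] [-0.05  0.06 -0.03] 0.0204
18 [-1.34  1.29  0.8 ] [-0.   -0.   -0.03] 0.0202
26 [-0.5   0.79  1.56] [-0.07 -0.   -0.09] 0.0206
34 [-0.62  2.28  0.98] [-0.01  0.06 -0.01] 0.0206
42 [-0.51  2.24  0.01] [-0.03 -0.03 -0.02] 0.0206
50 [-0.48  0.82  0.34] [ 0.07 -0.02  0.02] 0.0204
57 [-0.8   1.    0.37] [-0.06  0.04 -0.  ] 0.0205
64 [-1.28  1.35  0.51] [-0.01  0.   -0.  ] 0.0205
11.9583
```

View pics/v2.png

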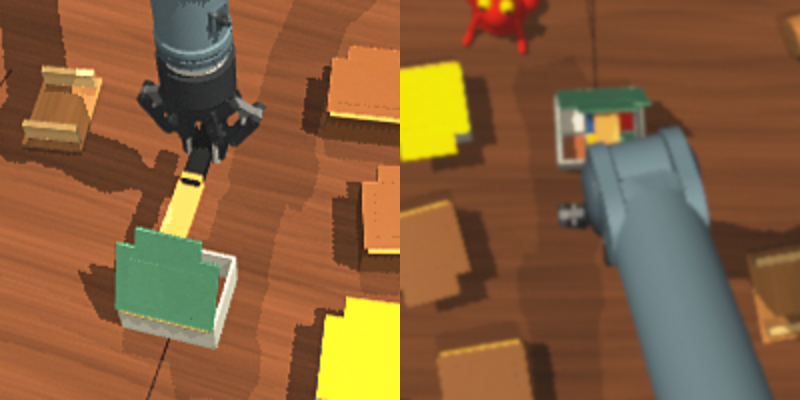

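The picture shows the lid standing well open, with its lip at scene crop (168,240) and the inside of the tin visible from the top camera. I'll back out, hover over the rest, and check the held scraper and the lid.

```bash
python3 - <<'E'
from h import *
f=int(open("flip").read())
p=np.array(read_eef_pos()); d=np.array(tin(-1,0))-np.array(tin(0,0)); d[2]=0
movel(p+.05*d+[0,0,-.005],speed=.1); 
p=np.array(read_eef_pos()); movel([*(p+.03*d)[:2],.16])
move_ptp([*SC,.16],q(SY,0,f)); movel([*SC,.075],speed=.12)
print(read_time_s(),read_eef_pos(),read_finger_gap())
for c in ("scene","top"):
    cv2.imwrite(f"pics/{c}3.png",read_camera(c)[:,:,::-1])
a,b=[cv2.imread(f"pics/{c}3.png") for c in ("scene","top")]
cv2.imwrite("pics/v3.png",np.hstack([cv2.resize(a[120:320,150:350],(400,400)),cv2.resize(b[80:280,300:500],(400,400))]))
E
```

```text
14.9167 [ 0.47984492 -0.23891722  0.07565092] 0.02045028866638229
```

View pics/v3.png

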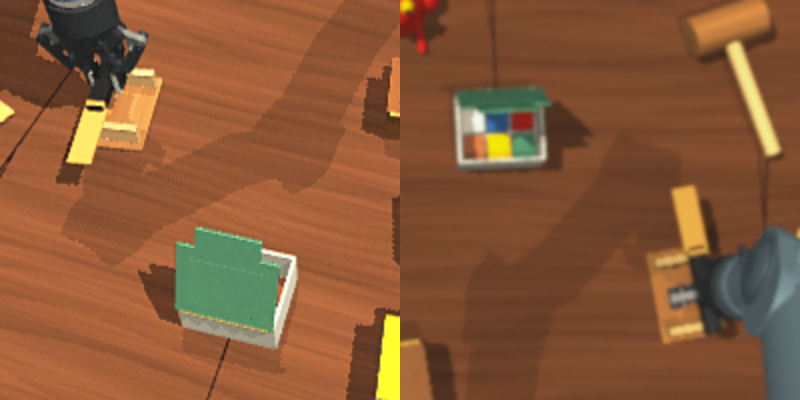

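The lid stays well open with the blade withdrawn, and the scraper hangs over the rest: blade tip at top (442,173) and scene (190,201). I'll check pitch and lid angle numerically, then lower it and release.

```bash
python3 - <<'E'
from h import *
from scipy.optimize import least_squares
r=least_squares(lambda X:np.r_[proj("scene",X)[0]-[190.5,201.5],proj("top",X)[0]-[442.5,173.5]],[.6,-.2,.1]); print("tip",r.x,"expect",SC+.13*np.array([np.cos(SY),np.sin(SY)]))
for t in (50,60,65,70,75,80):
    a=np.radians(t); print(t,"lip crop px",((proj("scene",tin(.045-.114*np.cos(a),.056+.114*np.sin(a)))[0]-[150,120])*2).round())
f0=np.array(read_ft_force()); movel([*SC,.052],speed=.1)
for z in np.arange(.050,.0429,-.001):
    movel([*SC,z],speed=.02); F=np.array(read_ft_force())-f0; print(round(z,3),F.round(1),np.round(read_ft_torque(),2))
    if F[2]>4: break
move_gripper(.06); pause(.2); print(read_finger_gap(),read_eef_pos())
movel([*SC,.16],speed=.12); move_ptp([.40,-.38,.25],q(SY,0,int(open("flip").read()))); print(read_time_s())
for c in ("scene","top"):
    cv2.imwrite(f"pics/{c}4.png",read_camera(c)[:,:,::-1])
a,b=[cv2.imread(f"pics/{c}4.png") for c in ("scene","top")]
cv2.imwrite("pics/v4.png",np.hstack([cv2.resize(a[120:320,150:350],(400,400)),cv2.resize(b[150:270,390:510],(400,400),interpolation=cv2.INTER_CUBIC)]))
E
```

```text
tip [ 0.60570204 -0.21415295  0.07041743] expect [ 0.60614402 -0.21190021]
50 lip crop px [237. 219.]
60 lip crop px [232. 227.]
65 lip crop px [228. 232.]
70 lip crop px [225. 238.]
75 lip crop px [222. 245.]
80 lip crop px [219. 253.]
0.05 [0.1 1.1 0.6] [ 0.02  0.06 -0.01]
0.049 [ 0.8  0.6 -1.2] [-0.08  0.    0.01]
0.048 [ 0.   0.8 -0.2] [-0.04  0.01 -0.02]
0.047 [ 0.2  1.6 -0.5] [ 0.04 -0.03 -0.01]
0.046 [ 0.5  0.3 -0.8] [-0.03  0.04 -0.02]
0.045 [-1.4  2.5  4.7] [0.19 0.31 0.03]
0.05998449297606502 [ 0.47900242 -0.23900392  0.04496651]
19.4333
```

View pics/v4.png

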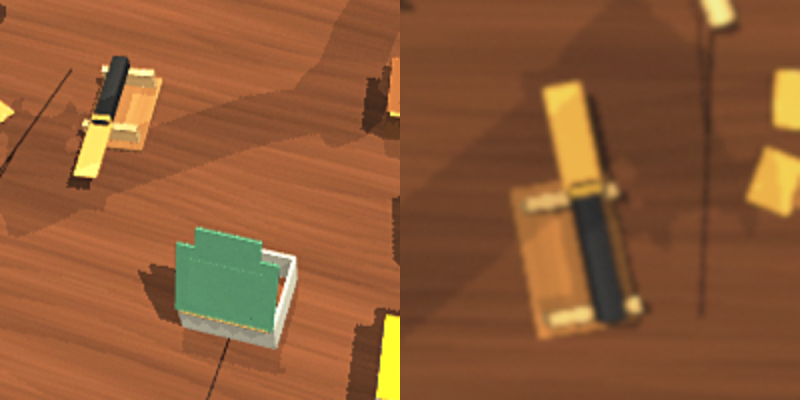

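The scraper is back across both bars where it lay, with its blade tip corner at scene (186,210) against (187,209) at the start. The lid stands at about 65°, and the arm is clear.

```bash
python3 -c "
from bench import *
print(sign_off())"
```

```text
the job is handed in; nothing more can be done
None
```

The job is handed in: I levered the green lid open to about 65° with the blade, laid the scraper back level on its rest and let go, at about 19 s on the robot's clock.

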